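# Lock the press jig and hold its cover down on the hidden dowel

### The job

Get the press jig ready: first take the headed pin out of its stand and push it down through the fork and lug holes of the jig until its head sits on the fork. Then lay the cover squarely over the jig's pad, slide it along the jig until the hole in its underside drops on to the hidden dowel, and press it fully down against the springs. Finish while still gripping the cover and holding it pressed down; leave the pin in the fork and do not knock the other things about.

Things in the scene. Friction and masses are not known exactly. Their poses are not given: they have to be found in the camera images.
- jig: Press jig, fixed to the bench: aluminium base slab 120 (x) x 150 (y) x 18 mm, dark carrier plate 100 x 132 mm on it up to z 30 mm, the pressure pad above that. At its -y end a fork 44 mm wide, top at z 42 mm, reaches to y -137 mm, with the carrier's lug lined up in it. Origin on the bench under the middle of the pad, z up, y along the jig, away from the fork.
- dowel_line (a point): Middle of the line on which the dowel's top lies: jig x 0, y 0, z 54 mm. The steel dowel, 12 mm thick, top edge chamfered 1.8 mm, stands upright through the pad, 10 mm proud of it when the pad is up. It may be set anywhere from 14 mm before to 14 mm beyond this point along the jig's y axis; just where is not reported, and the cover hides it.
- pad (a joint): Dark steel pressure pad (black slot for the dowel) 78 (x) x 104 (y) mm of the jig, on springs: how far it is pressed down, 0 (up, its top at z 44 mm in the jig's frame) to 0.006 m (fully down). It takes about 7 N to start and 12 N for all the way, the cover's own weight (about 3.5 N) included.
- fork_hole (a point): Centre of the upper mouth of the vertical hole through fork and lug: 14 mm wide with a 1.5 mm chamfer, 32 mm deep, open below, on the flat fork top 42 mm above the bench, at jig x 0, y -127 mm.
- lock_pin: Headed pin, upright in the stand at the start: steel shank 12 mm thick and 36 mm long with a chamfered foot, dark knurled round head 22 mm across and 20 mm high. Origin on the axis at the underside of the head, z up through the head. About 60 g.
- stand: Fixed grey plastic block 60 x 60 x 44 mm with a 14 mm through hole in which the pin stands, head resting on its top. Origin on the bench under its middle, z up.
- cover: Loose aluminium cover on the bench: plate 84 (x) x 110 (y) x 22 mm; on its middle a black bar grip 20 (x) x 50 (y) mm, z 27 to 53 mm. Middle of its underside: blind hole 16 mm wide, 19 deep, 1.5 chamfer. Origin there, z up. 0.28-0.42 kg. Goes on with its y along the jig's y, either way round. Underside at jig z 54 mm on the dowel's top, 44 dropped on, 38 pressed fully down.
- paste_tin: Bystander: round tin, 57 mm across, 24 mm high. Origin under its middle.
- spacer_block: Bystander: white block 30 x 50 x 20 mm with two holes. Origin under its middle.
- bush: Bystander: flanged bush 24 mm across, 22 mm high. Origin under its middle.
- glue_pot: Bystander: slim pot 43 mm across, 130 mm high with its stirrer. Origin under its middle.
Not all that is in view belongs to the job. Of the things like the lock_pin, leave any that is orange or purple; of the rest the smaller one is meant.

How it is judged:
On the way, in this order (a step that is already met when the one before it is completed fails the run):
1. the headed pin is through fork and lug, its head down on the fork (horizontal distance between lock_pin and fork_hole below 0.004 m and z of lock_pin in the frame of fork_hole between -0.003 and 0.003 m and angle between lock_pin's own z axis and vertical below 0.12 rad), for 0.2 s.
2. the cover has dropped over the dowel on to the pad (x of cover in the frame of jig between -0.006 and 0.006 m and y of cover in the frame of jig between -0.02 and 0.02 m and angle between cover's own z axis and vertical below 0.06 rad and angle between the y axis of cover and the y axis of jig, either way round below 0.2 rad and z of cover in the frame of jig below 0.047 m), for 0.1 s.
At the end, for the whole second after the job is handed in: Pin in the fork hole, head on the fork (4 mm across, 3 mm in height, 7 deg), free of the fingers. Cover on the dowel, at rest, level within 3.4 deg, square within 11 deg, within 6 mm of the jig's long axis; fingers bear on it with over 2 N and keep the pad at least 4.5 mm down (all of step 1 and x of cover in the frame of jig between -0.006 and 0.006 m and y of cover in the frame of jig between -0.02 and 0.02 m and angle between cover's own z axis and vertical below 0.06 rad and angle between the y axis of cover and the y axis of jig, either way round below 0.2 rad and z of cover in the frame of jig below 0.0405 m and value of joint pad above 0.0045 m and contact force between the fingers and cover above 2 N and contact force between the fingers and lock_pin below 0.1 N and linear speed of cover below 0.02 m/s); the arm keeps its last pose, push and grip.
It fails at once if a bystander was moved by more than 30 mm (distance of any of paste_tin, spacer_block, bush, glue_pot from where it was at the start of the episode above 0.03 m).
It also fails if it takes over 59 s, if anything falls off the work surface, if the arm or the gripper's body presses on something with over 40 N, if the wrist force passes 120 N, or if a joint passes its speed limit or range.

### The arm

A 6-joint arm with a two-finger parallel gripper is mounted at the origin on the work surface; the furniture and walls round the work are solid. World frame = base frame: x ahead of the robot, y to its left, z up, the work surface at z = 0. Lengths are in m, angles in rad, forces in N, time in s.
With the tool pointing down it reaches from about 0.35 to 0.775 m from the base axis. Payload 5.5 kg.
Tool frame: the origin (TCP) lies midway between the tips of the shut fingers; the grasp point (between the pads) lies 19 mm behind it; z points along the fingers, y is the line along which they close (so a half turn about z gives the same grasp; the last joint's range is limited). The gripper opens to 85 mm and grips with 20 to 120 N. Pads are 22 mm wide; open, the fingers measure 114 mm over their backs; the gripper's body (76 mm by 85 mm) begins 54 mm behind the grasp point. The pads swing forward as they close: fully open they stand 13 mm farther back than shut.
Start: joints at [1.207, 0.313, 0.046, 1.304, 0, 1.431], TCP at [0.128, 0.561, 0.231] pointing down, gripper open.
Joint ranges: [-2.76, 2.76], [-0.86, 1.69], [-1.03, 1.26], [-2.2, 2.34], [-1.47, 1.5], [-3.14, 3.14]. Speed limits (rad/s): [2.57, 2.57, 3.14, 3.14, 3.14, 3.14].

### API

Orientations are given as a unit quaternion [x, y, z, w].
In Python, from station import observe, camera, job_done gives the robot as it stands. The module is installed in compiled form; this text tells all that it offers.
- The arm moves only by the tool send_rows, never from a script. Its argument "deltas" is a list of rows, each a list of 6 numbers: the shift along the tool's x, y, z in mm, then the turn, a rotation vector about the tool's x, y, z in rad. A call has 1 to 12 rows; each row is the pose to reach, as a shift and turn from the pose commanded when the call began, along the tool's axes at that moment; what a row does not reach only later rows make up. A row lasts 1/12 s, in which the tool goes at most 41.7 mm and 7.16 degrees, less where a joint would pass 70% of its speed; a pose out of reach is approached as far as the arm can. A call with a gripper value outside its range is refused whole. "grip" is the gripper command: -1 is shut, 1 is fully open, values between are in proportion, set as the call begins (left out, the last holds). The fingers move at their own pace and stop on an object; "force" is the grip in N (left out, the last holds). Time passes only in rows, so rows that repeat a pose let the fingers close. It gives the time, the measured TCP pose, the force, the opening and the grip force at its end, in the units of the state.
- observe(): the state, without advancing time (a new reading comes with each control period).
- camera(name): name is "scene" or "top" or "wrist"; returns a dict with "pixels" (400x640x3 uint8, red, green, blue), "depth" (400x640 float32, m along the optical axis (not along the pixel's ray), 0 where there is no reading), "mtx" (3x3 intrinsics, pixels), "eye" and "rotation" of the camera in the world. Camera axes: x right, y down, z forward; pixel columns grow to the right and rows downward; lengths in m; the calibration is good to about 2 mm. A picture is of the moment at which its call begins.
- job_done(): hands the job in; it is judged then, once.
The state is a dict: "time_s": time; "q": joint angles; "dq": joint speeds; "tau": joint torques, N m; "eef_pos": TCP position; "orientation": TCP orientation; "force": force on the tool from outside, world axes, zero at the start; "torque": the same for the moment, N m; "gripper_width": opening from 0.0 (shut) to 1.0 (fully open); "finger_force": force on a finger pad.
Only numpy, scipy, OpenCV 4.12 (cv2) and the standard library are available. Lean on these libraries where they do the work, as an engineer would, in place of code of your own. Each camera call takes 0.05 s, during which the arm holds its last target. There are 200 camera calls.

## Working session

There is one attempt and no reset: what is moved stays moved. The work goes in short steps, Python scripts to look and compute and a tool call to move; the robot and the scene stay as the last step left them, time stands still between calls to the robot, and variables do not carry over. Pictures are saved under pics/ and viewed, at most 10 in all, crops included, and the job is handed in when it is done.

Besides the shell and the picture viewer there is one more tool, called as name(argument=value, ...) on one line, values as JSON. send_rows: Moves the arm, as the interface text tells. Its arguments: {"type":"object","properties":{"deltas":{"type":"array"},"grip":{"type":"number"},"force":{"type":"number"}},"required":["deltas"]}

```bash
mkdir -p pics; cat > h.py <<'E'
import numpy as np, cv2, pickle
from station import observe, camera, job_done
def snap(n,f=None):
    c=camera(n); pickle.dump(c,open(f'{n}.pkl','wb'))
    if f: cv2.imwrite('pics/'+f,c['pixels'][:,:,::-1])
    return c
def load(n): return pickle.load(open(f'{n}.pkl','rb'))
def ray(c,uv,z):
    d=np.array(c['rotation'])@np.linalg.inv(c['mtx'])@np.array([uv[0],uv[1],1.]); e=np.array(c['eye']); return e+d*(z-e[2])/d[2]
def cloud(c):
    v,u=np.mgrid[:400,:640]; p=np.stack([u,v,np.ones_like(u)],-1)*c['depth'][...,None]
    return p@np.linalg.inv(c['mtx']).T@np.array(c['rotation']).T+np.array(c['eye'])
E
python3 - <<'E'
from h import *
a=snap('top','top.png'); b=snap('scene','scene.png')
for c in(a,b): print(np.round(c['eye'],3),np.round(c['rotation'],2).tolist(),c['mtx'][0][0])
o=observe(); print(o['time_s'],o['eef_pos'],o['orientation'])
E
```

```text
[0.456 0.072 0.925] [-0.7, 0.72, -0.01, 0.01] 416.399311213501
[-0.01  -0.37   0.587] [0.81, -0.38, 0.19, -0.39] 393.8420595275855
0.1 [0.1274596  0.56021652 0.23051769] [ 1.11691298e-01  9.93742617e-01 -7.90671772e-04 -2.01258436e-04]
```

View pics/top.png

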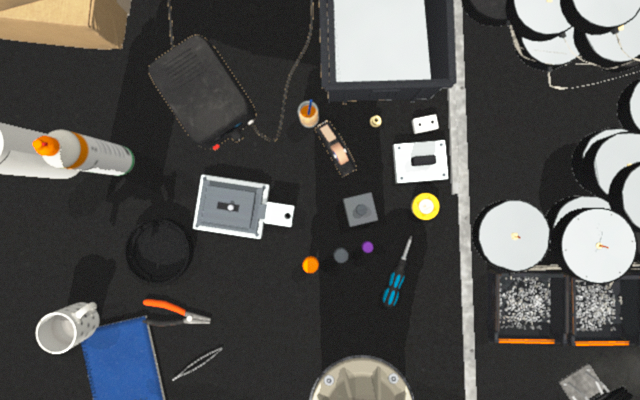

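View pics/scene.png

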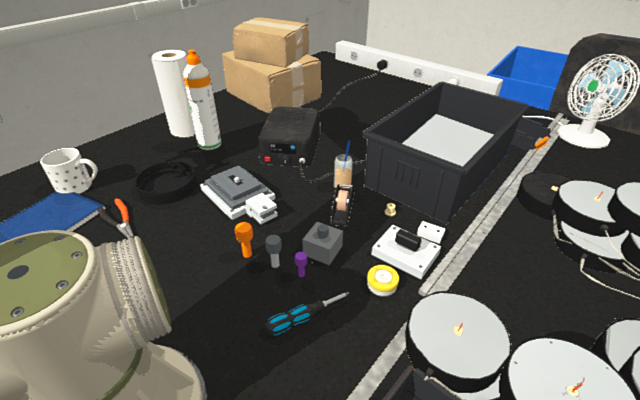

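The top view shows the jig at (231,207) with its fork hole at (288,215), and the stand with the pin at (360,210). The cover is at (421,161) with its grip along image x. The orange, grey and purple pins at (310,264), (341,256) and (367,247) are decoys, because only the dark pin stands in the block. "rotation" is a quaternion, so I'll correct the helper for that and then measure.

```bash
sed -i "s/np.array(c\['rotation'\])/Rm(c)/g" h.py; cat >> h.py <<'E'
from scipy.spatial.transform import Rotation as Ro
def Rm(c): 
    r=np.array(c['rotation']); return Ro.from_quat(r).as_matrix() if r.size==4 else r
E
python3 - <<'E'
from h import *
c=load('top'); P=cloud(c); Z=P[...,2]
print(np.array(c['rotation']).shape)
def box(name,u0,u1,v0,v1,zlo,zhi):
    m=np.zeros((400,640),np.uint8); s=Z[v0:v1,u0:u1]; m[v0:v1,u0:u1]=((s>zlo)&(s<zhi))
    n,l,st,ce=cv2.connectedComponentsWithStats(m); k=1+np.argmax(st[1:,4]); q=P[l==k]
    r=cv2.minAreaRect(q[:,:2].astype(np.float32)*1000)
    print(name,'rect mm',np.round(r[0],1),np.round(r[1],1),round(r[2],1),'z',np.round(np.median(q[:,2])*1000,1),len(q))
box('pinhead',335,385,185,235,.055,.075)
box('stand',335,385,185,235,.035,.053)
box('greypin',325,355,240,275,.02,.2)
box('cover plate',385,455,135,190,.014,.03)
box('cover grip',385,455,135,190,.042,.065)
box('pad',190,270,170,240,.040,.048)
box('carrier',190,270,170,240,.026,.034)
box('base',185,275,165,245,.012,.022)
box('fork',262,300,195,235,.036,.048)
g=cv2.cvtColor(c['pixels'],cv2.COLOR_RGB2GRAY)
s=g[205:226,278:300]; m=(s<70).astype(np.uint8); n,l,st,ce=cv2.connectedComponentsWithStats(m)
for k in range(1,n): print('dark',st[k],ce[k]+[278,205],np.round(ray(c,ce[k]+[278,205],.042)*1000,1))
print('tallest greypin',[round(float(np.percentile(Z[v-8:v+8,u-8:u+8],98))*1000) for u,v in((310,264),(341,256),(367,247),(360,210),(308,112))])
big=cv2.resize(c['pixels'][150:280,180:460],None,fx=2.8,fy=2.8,interpolation=cv2.INTER_CUBIC); cv2.imwrite('pics/crop.png',big[:,:,::-1])
E
```

```text
(4,)
pinhead rect mm [437.5  -6.8] [21.1 21.3] 24.8 z 64.1 95
stand rect mm [437.5  -7.6] [59.9 60.3] 11.8 z 44.4 717
greypin rect mm [344.7  37.7] [29.3 28.1] 15.4 z 72.7 176
cover plate rect mm [ 537.5 -144.1] [ 84.  110.7] 3.0 z 22.4 1722
cover grip rect mm [ 537.4 -144.4] [20.  50.7] 2.7 z 52.8 231
pad rect mm [451.1 272.5] [104.6  78. ] 79.9 z 44.5 1756
carrier rect mm [450.1 266.2] [145.4  99.9] 79.7 z 30.3 1102
base rect mm [451.  271.6] [152.  120.1] 79.7 z 18.3 834
fork rect mm [431.8 165.4] [56.1 43.9] 79.7 z 42.3 522
dark [ 15   0   7  21 129] [296.37984496 215.6744186 ] [426.3 128.8  42. ]
dark [ 8  9  4  4 13] [287.38461538 215.38461538] [427.4 147.9  42. ]
tallest greypin [82, 76, 59, 66, 110]
```

View pics/crop.png

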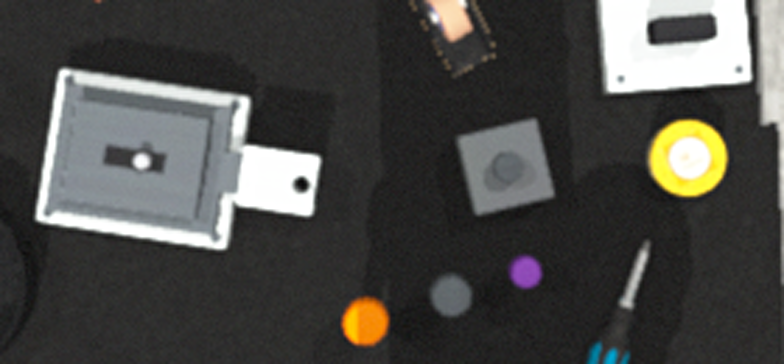

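The crop agrees with the given sizes: pad 104x78, stand 60x60, pin head 21 mm across with its top at z 64, and the fork hole within 1 mm of where the jig pose puts it. It also shows a light dowel top in the slot at crop (142,160). I have the poses I need, so next I'll work out the moves.

```bash
cat >> h.py <<'E'
def go(x,y,z,yaw=None):
    """delta in tool axes (mm) to world target (mm); yaw = deg turn of tool about world z"""
    o=observe(); R=Ro.from_quat(o['orientation']).as_matrix()
    d=R.T@(np.array([x,y,z])-np.array(o['eef_pos'])*1000)
    yn=np.degrees(np.arctan2(R[1,1],R[0,1]))
    print('t',round(o['time_s'],2),'pos',np.round(np.array(o['eef_pos'])*1000,1),'delta',np.round(d,1),'toolY',round(yn,1),'tilt',np.round(R[:2,2],4),'q',np.round(o['q'],2),'F',np.round(o['force'],1),'w',round(o['gripper_width'],3),'ff',o['finger_force'],
      '' if yaw is None else 'rz %.3f'%-np.radians((yaw-yn+180)%360-180))
E
python3 - <<'E'
from h import *
c=load('top')
th=np.radians(79.7); ex=np.array([np.sin(th),-np.cos(th)]); ey=np.array([np.cos(th),np.sin(th)])
J=np.array([451.1,272.2]); d=ray(c,(230.7,207.1),.054)[:2]*1000-J
print('dowel jig xy',d@ex,d@ey,'forkhole',J-127*ey)
for u,v,z in((308,112,.11),(367,247,.059),(425,124,.02)): print(np.round(ray(c,(u,v),z)*1000))
go(437.5,-7,110); go(437.5,-7,48)
E
```

```text
dowel jig xy -1.2828558015449718 -7.72051630023713 forkhole [428.39211868 147.24660018]
[631.  96. 110.]
[358. -17.  59.]
[ 617. -156.   20.]
t 0.1 pos [127.5 560.2 230.5] delta [-428.2 -484.   121.2] toolY 77.2 tilt [-0.0006 -0.0015] q [ 1.21  0.31  0.05  1.3  -0.    1.43] F [ 1.2 -0.6  0.3] w 1.001 ff 0.0 
t 0.1 pos [127.5 560.2 230.5] delta [-428.3 -483.9  183.2] toolY 77.2 tilt [-0.0006 -0.0015] q [ 1.21  0.31  0.05  1.3  -0.    1.43] F [ 1.2 -0.6  0.3] w 1.001 ff 0.0
```

send_rows(deltas=[[-428, -484, 60, 0, 0, 0], [-428, -484, 60, 0, 0, 0], [-428, -484, 60, 0, 0, 0], [-428, -484, 60, 0, 0, 0], [-428, -484, 60, 0, 0, 0], [-428, -484, 60, 0, 0, 0], [-428, -484, 60, 0, 0, 0], [-428, -484, 60, 0, 0, 0], [-428, -484, 60, 0, 0, 0], [-428, -484, 60, 0, 0, 0], [-428, -484, 60, 0, 0, 0], [-428, -484, 60, 0, 0, 0]], grip=0.1)

```text
time_s: 1.1
eef_pos: [0.3666, 0.1219, 0.1849]
orientation: [0.112, 0.994, 0.0, 0.0]
force: [1.2, 1.0, -0.7]
gripper_width: 0.553
finger_force: 0.0
```

```bash
python3 -c "
from h import *
go(437.5,-7,100)"
```

```text
t 1.1 pos [366.6 121.9 184.9] delta [ -97.7 -110.    84.9] toolY 77.2 tilt [0.0003 0.0003] q [ 0.11 -0.03 -0.47  1.13  0.    0.34] F [ 1.2  1.  -0.7] w 0.553 ff 0.0
```

send_rows(deltas=[[-96, -110, 60, 0, 0, 0], [-96, -110, 60, 0, 0, 0], [-96, -110, 60, 0, 0, 0], [-96, -110, 60, 0, 0, 0], [-96, -110, 80, 0, 0, 0], [-96, -110, 85, 0, 0, 0], [-96, -110, 85, 0, 0, 0], [-96, -110, 85, 0, 0, 0]])

```text
time_s: 1.77
eef_pos: [0.4347, -0.004, 0.1]
orientation: [0.111, 0.994, 0.0, -0.001]
force: [0.1, 0.7, -0.1]
gripper_width: 0.555
finger_force: 0.0
```

```bash
python3 -c "
from h import *
c=snap('wrist','wrist1.png');print(c['eye'],c['rotation'])
P=cloud(c);Z=P[...,2]
for lo,hi,n in((.056,.07,'head'),(.038,.05,'stand')):
    m=((Z>lo)&(Z<hi)).astype(np.uint8);k,l,st,ce=cv2.connectedComponentsWithStats(m)
    for i in range(1,k):
        if st[i,4]>300:
            q=P[l==i];r=cv2.minAreaRect(q[:,:2].astype(np.float32)*1000);print(n,np.round(r[0],1),np.round(r[1],1),st[i])
go(437.5,-7,48)"
```

```text
[0.35722157 0.01377447 0.24233887] [0.77185992 0.61663681 0.09654066 0.12112475]
head [333.9  91.8] [30.3 10.9] [434   0  44  45 601]
head [435.8  -7.2] [22.8 22.1] [299 215  35  35 906]
stand [431.  165.6] [58.3 44.6] [ 512  129   99   68 5242]
stand [436.9  -7.5] [61.  60.6] [ 260  169  111  104 5570]
stand [463.2 217.2] [ 6.6 32.9] [625 168  15  46 357]
stand [540.   12.7] [30.  14.7] [351 321  28  29 305]
stand [641.5 221.5] [14.  47.7] [607 358  33  42 731]
t 1.82 pos [435.3  -3.9 100.6] delta [-2.8 -2.5 52.6] toolY 77.3 tilt [0.     0.0002] q [-0.19  0.13 -0.52  0.91  0.    0.03] F [-0.2  0.8 -0. ] w 0.551 ff 0.0
```

View pics/wrist1.png

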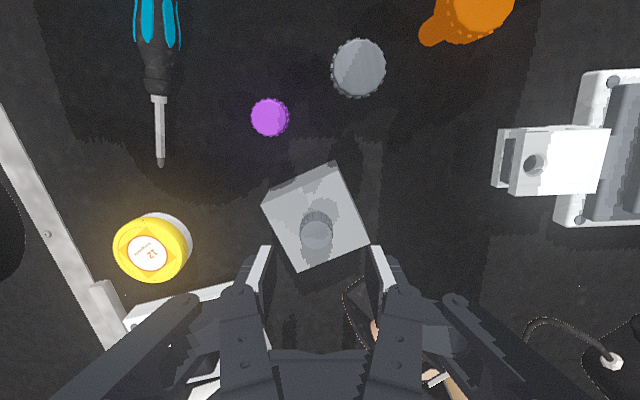

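The wrist view shows the pin head at (317,232), between the fingers and above the stand; its cloud centre is within 2 mm of the top-view value. I'll go down and grip.

send_rows(deltas=[[-2, -2.6, 20, 0, 0, 0], [-2, -2.6, 40, 0, 0, 0], [-2, -2.6, 50, 0, 0, 0], [-2, -2.6, 52, 0, 0, 0], [-2, -2.6, 52, 0, 0, 0], [-2, -2.6, 52, 0, 0, 0]])

```text
time_s: 2.32
eef_pos: [0.4377, -0.0072, 0.0492]
orientation: [0.111, 0.994, -0.0, 0.001]
force: [0.3, 0.1, 0.5]
gripper_width: 0.545
finger_force: 0.0
```

send_rows(deltas=[[0, 0, 0, 0, 0, 0], [0, 0, 0, 0, 0, 0], [0, 0, 0, 0, 0, 0], [0, 0, 0, 0, 0, 0], [0, 0, 0, 0, 0, 0], [0, 0, 0, 0, 0, 0]], grip=-1, force=40)

```text
time_s: 2.82
eef_pos: [0.4379, -0.0077, 0.0492]
orientation: [0.112, 0.994, 0.0, 0.001]
force: [-1.3, 0.9, 5.4]
gripper_width: 0.238
finger_force: 38.9
```

send_rows(deltas=[[0, 0, -5, 0, 0, 0], [0, 0, -15, 0, 0, 0], [0, 0, -30, 0, 0, 0], [0, 0, -45, 0, 0, 0], [0, 0, -60, 0, 0, 0], [0, 0, -60, 0, 0, 0], [0, 0, -60, 0, 0, 0]])

```text
time_s: 3.4
eef_pos: [0.4378, -0.0079, 0.1089]
orientation: [0.112, 0.994, -0.0, 0.001]
force: [-0.3, -0.0, -0.3]
gripper_width: 0.235
finger_force: 39.2
```

```bash
python3 -c "
from h import *
go(428,147.5,109)"
```

```text
t 3.4 pos [437.8  -7.9 108.9] delta [ 44.1 149.3  -0.2] toolY 77.2 tilt [ 0.0024 -0.0004] q [-0.2   0.13 -0.51  0.93  0.    0.02] F [-0.3 -0.  -0.3] w 0.235 ff 39.159178733825684
```

send_rows(deltas=[[10, 35, 0, 0, 0, 0], [21, 70, 0, 0, 0, 0], [32, 108, 0, 0, 0, 0], [40, 135, 0, 0, 0, 0], [44, 149.3, 0, 0, 0, 0], [44, 149.3, 0, 0, 0, 0], [44, 149.3, 0, 0, 0, 0], [44, 149.3, 0, 0, 0, 0]])

```text
time_s: 4.07
eef_pos: [0.4267, 0.1471, 0.1074]
orientation: [0.112, 0.994, -0.0, -0.001]
force: [-0.3, -0.1, 0.5]
gripper_width: 0.234
finger_force: 39.4
```

```bash
python3 -c "
from h import *
go(428.2,147.5,88)
c=snap('scene'); im=c['pixels'];R=Rm(c)
p=c['mtx']@(R.T@(np.array([.4282,.1475,.06])-c['eye']));u,v=(p[:2]/p[2]).astype(int);print(u,v)
cv2.imwrite('pics/s2.png',cv2.resize(im[v-50:v+50,u-65:u+65],None,fx=6,fy=6,interpolation=cv2.INTER_CUBIC)[:,:,::-1])"
```

```text
t 4.07 pos [426.7 147.1 107.4] delta [-1.4  0.8 19.4] toolY 77.2 tilt [-0.0013 -0.0006] q [ 0.15  0.16 -0.47  0.94 -0.    0.38] F [-0.3 -0.1  0.5] w 0.234 ff 39.35053467750549 
263 199
```

View pics/s2.png

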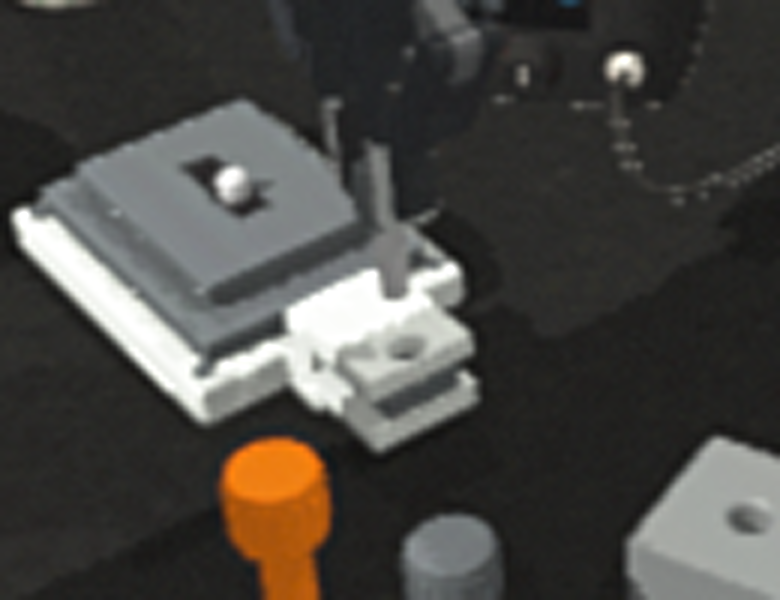

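The picture shows the pin hanging upright, its foot at (395,290), straight above the fork hole at (405,347). I'll lower it with a small correction and watch the force.

send_rows(deltas=[[-1.2, 0.6, 5, 0, 0, 0], [-1.2, 0.6, 12, 0, 0, 0], [-1.2, 0.6, 18, 0, 0, 0], [-1.2, 0.6, 23, 0, 0, 0], [-1.2, 0.6, 27, 0, 0, 0], [-1.2, 0.6, 30, 0, 0, 0], [-1.2, 0.6, 30, 0, 0, 0]])

```text
time_s: 4.7
eef_pos: [0.428, 0.1478, 0.0772]
orientation: [0.112, 0.994, -0.0, -0.001]
force: [-0.4, -0.6, -0.7]
gripper_width: 0.238
finger_force: 39.3
```

send_rows(deltas=[[0, 0, 5, 0, 0, 0], [0, 0, 10, 0, 0, 0], [0, 0, 15, 0, 0, 0], [0, 0, 20, 0, 0, 0], [0, 0, 25, 0, 0, 0], [0, 0, 28, 0, 0, 0], [0, 0, 29, 0, 0, 0], [0, 0, 30, 0, 0, 0], [0, 0, 30, 0, 0, 0]])

```text
time_s: 5.45
eef_pos: [0.4285, 0.148, 0.0479]
orientation: [0.112, 0.994, 0.0, -0.0]
force: [-0.3, -0.4, 0.3]
gripper_width: 0.233
finger_force: 39.4
```

send_rows(deltas=[[0, 0, 0.5, 0, 0, 0], [0, 0, 1, 0, 0, 0], [0, 0, 1.5, 0, 0, 0], [0, 0, 1.5, 0, 0, 0], [0, 0, 1.5, 0, 0, 0]])

```text
time_s: 5.87
eef_pos: [0.4288, 0.1481, 0.0473]
orientation: [0.112, 0.994, 0.0, 0.0]
force: [-1.6, -0.3, 4.8]
gripper_width: 0.237
finger_force: 39.9
```

Contact on the fork (4.8 N up). Release and go up.

send_rows(deltas=[[0, 0, 0, 0, 0, 0], [0, 0, 0, 0, 0, 0], [0, 0, 0, 0, 0, 0], [0, 0, 0, 0, 0, 0]], grip=0.1)

```text
time_s: 6.2
eef_pos: [0.4286, 0.148, 0.0465]
orientation: [0.112, 0.994, 0.0, 0.0]
force: [-0.5, 0.3, -0.7]
gripper_width: 0.552
finger_force: 0.0
```

send_rows(deltas=[[0, 0, -10, 0, 0, 0], [0, 0, -40, 0, 0, 0], [0, 0, -80, 0, 0, 0], [0, 0, -120, 0, 0, 0], [0, 0, -120, 0, 0, 0]])

```text
time_s: 6.62
eef_pos: [0.4327, 0.1487, 0.1737]
orientation: [0.112, 0.994, 0.002, 0.006]
force: [1.6, -0.1, 0.0]
gripper_width: 0.551
finger_force: 0.0
```

```bash
python3 -c "
from h import *
c=snap('scene'); im=c['pixels']
P=cloud(c); t=np.array([.4282,.1475]); m=(np.hypot(P[...,0]-t[0],P[...,1]-t[1])<.02)&(P[...,2]>.055); print('head',P[m].max(0),np.median(P[m],0),m.sum())
q=P[m&(P[...,2]>.06)]; print(np.round(q.min(0),4),np.round(q.max(0),4))
go(537.5,-144.2,168,3)"
```

```text
head [0.44450451 0.16742142 0.43848157] [0.42220816 0.14712945 0.27027013] 279
[0.4107 0.128  0.0603] [0.4445 0.1674 0.4385]
t 6.67 pos [431.7 148.5 170.8] delta [-168.  -262.     3.2] toolY 77.2 tilt [0.0086 0.0014] q [ 0.16  0.11 -0.37  1.09  0.    0.38] F [ 0.3  0.9 -0.1] w 0.55 ff 0.0 rz 1.295
```

send_rows(deltas=[[-168, -262, 0, 0, 0, 1.295], [-168, -262, 0, 0, 0, 1.295], [-168, -262, 0, 0, 0, 1.295], [-168, -262, 0, 0, 0, 1.295], [-168, -262, 0, 0, 0, 1.295], [-168, -262, 0, 0, 0, 1.295], [-168, -262, 0, 0, 0, 1.295], [-168, -262, 0, 0, 0, 1.295], [-168, -262, 0, 0, 0, 1.295], [-168, -262, 0, 0, 0, 1.295], [-168, -262, 0, 0, 0, 1.295], [-168, -262, 0, 0, 0, 1.295]])

```text
time_s: 7.67
eef_pos: [0.5334, -0.1449, 0.1649]
orientation: [0.689, 0.725, -0.0, -0.001]
force: [0.5, 0.1, -0.3]
gripper_width: 0.553
finger_force: 0.0
```

```bash
python3 -c "
from h import *
for n in('scene','top'):
    c=snap(n); P=cloud(c); Z=P[...,2]; t=np.array([.4282,.1475])
    m=(np.hypot(P[...,0]-t[0],P[...,1]-t[1])<.03)&(Z>.055)&(Z<.1); q=P[m]
    if len(q): r=cv2.minAreaRect(q[:,:2].astype(np.float32)*1000); print(n,'head',np.round(r[0],1),np.round(r[1],1),np.round(np.percentile(Z[m],[50,95]),4),m.sum())
c=snap('wrist');P=cloud(c);Z=P[...,2]
for lo,hi,nm in((.042,.062,'grip'),(.015,.03,'plate')):
    m=((Z>lo)&(Z<hi)&(abs(P[...,0]-.537)<.075)&(abs(P[...,1]+.144)<.075)).astype(np.uint8);k,l,st,ce=cv2.connectedComponentsWithStats(m);i=1+np.argmax(st[1:,4]);q=P[l==i]
    r=cv2.minAreaRect(q[:,:2].astype(np.float32)*1000);print(nm,np.round(r[0],1),np.round(r[1],1),r[2],len(q))
go(537.5,-144.2,60,3)"
```

```text
scene head [429.6 146.2] [22.1 20.5] [0.0617 0.0637] 75
top head [428.6 148. ] [20.2 21.2] [0.0623 0.0648] 90
grip [ 536.8 -143.9] [19.9 49.2] 2.8045616149902344 1171
plate [ 536.9 -144.1] [ 84.1 109.5] 3.086885690689087 7745
t 7.82 pos [ 533.8 -144.5  165.7] delta [  0.    3.9 105.7] toolY 3.1 tilt [-0.0012  0.0006] q [-0.41  0.3  -0.14  1.14  0.    1.11] F [ 0.1  0.4 -0.4] w 0.553 ff 0.0 rz 0.001
```

The pin is seated: head top at z 62, centred within 1 mm. The cover's pose is confirmed, so I'll descend and grip it.

send_rows(deltas=[[0, 3.4, 40, 0, 0, 0], [0, 3.4, 80, 0, 0, 0], [0, 3.4, 110, 0, 0, 0], [0, 3.4, 125, 0, 0, 0], [0, 3.4, 133, 0, 0, 0], [0, 3.4, 137, 0, 0, 0], [0, 3.4, 137, 0, 0, 0], [0, 3.4, 137, 0, 0, 0]])

```text
time_s: 8.48
eef_pos: [0.5386, -0.1449, 0.0307]
orientation: [0.688, 0.725, 0.0, 0.001]
force: [0.7, -0.4, 0.3]
gripper_width: 0.552
finger_force: 0.0
```

send_rows(deltas=[[0, 0, 0, 0, 0, 0], [0, 0, 0, 0, 0, 0], [0, 0, 0, 0, 0, 0], [0, 0, 0, 0, 0, 0], [0, 0, 0, 0, 0, 0], [0, 0, 0, 0, 0, 0]], grip=-1, force=80)

```text
time_s: 8.98
eef_pos: [0.5385, -0.145, 0.0312]
orientation: [0.688, 0.725, 0.0, 0.001]
force: [-0.8, 0.4, 5.3]
gripper_width: 0.219
finger_force: 80.2
```

send_rows(deltas=[[0, 0, -5, 0, 0, 0], [0, 0, -20, 0, 0, 0], [0, 0, -50, 0, 0, 0], [0, 0, -80, 0, 0, 0], [0, 0, -100, 0, 0, 0], [0, 0, -100, 0, 0, 0], [0, 0, -100, 0, 0, 0]])

```text
time_s: 9.57
eef_pos: [0.5383, -0.1449, 0.1304]
orientation: [0.688, 0.725, 0.0, 0.001]
force: [-0.2, -0.0, -4.3]
gripper_width: 0.212
finger_force: 79.1
```

```bash
python3 -c "
from h import *
th=np.radians(79.7); ey=np.array([np.cos(th),np.sin(th)]); t=np.array([451.1,272.2])-7.7*ey; print(t)
go(t[0],t[1],128,-10.3)"
```

```text
[449.72322294 264.62408521]
t 9.57 pos [ 538.3 -144.9  130.4] delta [413.6 -67.1   1.8] toolY 3.0 tilt [ 0.0022 -0.0008] q [-0.41  0.33 -0.19  1.05  0.    1.11] F [-0.2 -0.  -4.3] w 0.212 ff 79.0771222114563 rz 0.232
```

send_rows(deltas=[[413, -67, 0, 0, 0, 0.23], [413, -67, 0, 0, 0, 0.23], [413, -67, 0, 0, 0, 0.23], [413, -67, 0, 0, 0, 0.23], [413, -67, 0, 0, 0, 0.23], [413, -67, 0, 0, 0, 0.23], [413, -67, 0, 0, 0, 0.23], [413, -67, 0, 0, 0, 0.23], [413, -67, 0, 0, 0, 0.23], [413, -67, 0, 0, 0, 0.23], [413, -67, 0, 0, 0, 0.23], [413, -67, 0, 0, 0, 0.23]])

```text
time_s: 10.57
eef_pos: [0.4467, 0.2661, 0.1272]
orientation: [0.765, 0.643, -0.002, -0.001]
force: [0.3, -0.6, -4.4]
gripper_width: 0.216
finger_force: 79.1
```

send_rows(deltas=[[0, 0, 10, 0, 0, 0], [0, 0, 20, 0, 0, 0], [0, 0, 20, 0, 0, 0], [0, 0, 20, 0, 0, 0]])

```text
time_s: 10.9
eef_pos: [0.4484, 0.2625, 0.1078]
orientation: [0.768, 0.64, -0.002, -0.001]
force: [0.7, 0.4, -2.0]
gripper_width: 0.209
finger_force: 78.9
```

```bash
python3 -c "
from h import *
c=snap('top');P=cloud(c);Z=P[...,2]
m=((Z>.085)&(Z<.11)&(np.hypot(P[...,0]-.45,P[...,1]-.265)<.09)).astype(np.uint8);k,l,st,ce=cv2.connectedComponentsWithStats(m);i=1+np.argmax(st[1:,4]);q=P[l==i]
r=cv2.minAreaRect(q[:,:2].astype(np.float32)*1000);print('plate',np.round(r[0],1),np.round(r[1],1),r[2],np.median(q[:,2]),len(q))
go(449.6,263.8,90,-10.3)"
```

```text
plate [443.8 237.6] [58.6 83.9] 79.64928436279297 0.099275376267975 1063
t 10.95 pos [449.  262.9 108.7] delta [ 1.   0.4 18.7] toolY -10.3 tilt [-0.0018 -0.0007] q [ 0.38  0.28 -0.31  0.98 -0.    2.13] F [-0.2  0.  -3.6] w 0.211 ff 78.88971090316772 rz -0.001
```

send_rows(deltas=[[1, 0.8, 8, 0, 0, 0], [1, 0.8, 14, 0, 0, 0], [1, 0.8, 19, 0, 0, 0], [1, 0.8, 22, 0, 0, 0], [1, 0.8, 24, 0, 0, 0], [1, 0.8, 26, 0, 0, 0], [1, 0.8, 26, 0, 0, 0]])

```text
time_s: 11.53
eef_pos: [0.45, 0.2652, 0.0832]
orientation: [0.767, 0.642, -0.0, -0.0]
force: [-0.0, -0.2, -4.1]
gripper_width: 0.212
finger_force: 79.1
```

The force still shows the full weight although the underside is about 2 mm below the dowel top, so the dowel is in the hole. Continuing down.

send_rows(deltas=[[0, 0, 2, 0, 0, 0], [0, 0, 4, 0, 0, 0], [0, 0, 6, 0, 0, 0], [0, 0, 7, 0, 0, 0], [0, 0, 8, 0, 0, 0], [0, 0, 8, 0, 0, 0], [0, 0, 8, 0, 0, 0]])

```text
time_s: 12.12
eef_pos: [0.4502, 0.2652, 0.0756]
orientation: [0.767, 0.641, 0.0, -0.0]
force: [0.3, 0.1, -4.3]
gripper_width: 0.213
finger_force: 79.1
```

send_rows(deltas=[[0, 0, 1.5, 0, 0, 0], [0, 0, 3, 0, 0, 0], [0, 0, 4.5, 0, 0, 0], [0, 0, 6, 0, 0, 0], [0, 0, 7, 0, 0, 0], [0, 0, 7, 0, 0, 0], [0, 0, 7, 0, 0, 0]])

```text
time_s: 12.7
eef_pos: [0.4504, 0.2653, 0.0697]
orientation: [0.767, 0.641, 0.001, 0.0]
force: [-3.3, -1.5, 7.7]
gripper_width: 0.213
finger_force: 80.7
```

send_rows(deltas=[[0, 0, 0.5, 0, 0, 0], [0, 0, 1, 0, 0, 0], [0, 0, 1.5, 0, 0, 0], [0, 0, 1.5, 0, 0, 0], [0, 0, 1.5, 0, 0, 0], [0, 0, 1.5, 0, 0, 0]])

```text
time_s: 13.2
eef_pos: [0.4504, 0.2653, 0.0691]
orientation: [0.767, 0.642, 0.001, 0.0]
force: [-5.8, -2.7, 14.2]
gripper_width: 0.22
finger_force: 81.6
```

```bash
python3 -c "
from h import *
c=snap('top','fin.png');P=cloud(c);Z=P[...,2]
m=(Z>.052)&(Z<.068)&(np.hypot(P[...,0]-.446,P[...,1]-.24)<.06); q=P[m]; A=np.c_[q[:,:2],np.ones(len(q))]; s=np.linalg.lstsq(A,q[:,2],rcond=None)[0]; print('plate z',np.median(q[:,2]),'slope',s[:2],m.sum())
m=(Z>.055)&(Z<.075)&(np.hypot(P[...,0]-.4282,P[...,1]-.1475)<.02);print('pin',np.median(P[m],0),m.sum())
go(450,265,70)"
```

```text
plate z 0.06061101110304207 slope [0.00159038 0.0076132 ] 936
pin [0.42881992 0.14792786 0.06232276] 90
t 13.25 pos [450.4 265.3  69.1] delta [-0.4 -0.3 -0.9] toolY -10.2 tilt [0.0015 0.0006] q [ 0.38  0.32 -0.36  0.89 -0.    2.13] F [-5.4 -1.3 14. ] w 0.218 ff 81.58935785293579
```

View pics/fin.png

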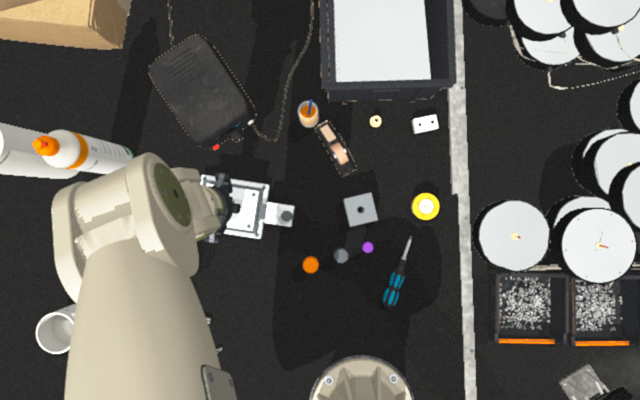

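The picture shows the cover on the jig at (245,207) under the gripper, the pin head in the fork at (287,215), and the bystanders where they were. The plate top is at z 60.6 (60 expected when fully down), level, with a firm stop at 14 N. Handing in.

```bash
python3 -c "
from h import *
print(job_done())"
```

```text
the job is handed in; nothing more can be done
None
```

The job is handed in: the pin is seated in the fork and the cover is on the dowel, still gripped and pressed fully down with about 14 N. The dowel was visible from above, so I set the cover straight onto it instead of sliding it along to find it.

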